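# Set the bench magnifier parallel to the embroidery hoop

## Robot

A 7-joint arm with a two-finger parallel gripper is mounted at the origin on the work surface. World frame = base frame: x ahead of the robot, y to its left, z up, the work surface at z = 0. Lengths are in m, angles in rad, forces in N, time in s.
With the tool pointing down it reaches from about 0.4 to 0.85 m from the base axis. Payload 10.4 kg.
Tool frame: the origin (TCP) lies at the very end of the fingers, on their centre line; the grasp point (between the pads) lies r.pinch_z behind it (r.pinch_z is the distance from the TCP to the grasp point, in m); z points along the fingers, x is the direction in which the jaws open and shut, and the axes are right-handed (so a half turn about z gives the same grasp; the last joint's range is limited). The gripper opens to 87 mm and grips with 3 to 60 N. Pads are 19 mm wide; open, the fingers measure 117 mm over their backs; the gripper's body (75 mm by 190 mm) begins 51 mm behind the grasp point.
Start: joints at [-1.22, 0.332, -0.065, 1.46, 0.022, 1.35, -0.088], TCP at [0.228, 0.582, 0.223] pointing down, gripper open.
Joint ranges: [-2.6, 2.6], [-0.5, 2.12], [-1.47, 1.34], [0.16, 2.42], [-1.27, 4.41], [0.06, 2.06], [-2.6, 2.6]. Speed limits (rad/s): [2.22, 2.22, 2.79, 2.79, 3.14, 3.14, 3.14].

## Interface

Orientations are given as a unit quaternion [x, y, z, w].
In Python, from bench import r gives the robot as it stands.
- The arm moves only by the tool carry_out, never from a script. Its argument "increments" is text: rows parted by semicolons, each of 7 numbers parted by spaces: the turn, a rotation vector about the tool's x, y, z in degrees, then the shift along the tool's x, y, z in m, then the finger opening in m, from 0 to 0.087. A call has exactly 5 rows; each row is the pose to reach, as a shift and turn from the pose measured when the call began, along the tool's axes at that moment; what a row does not reach only later rows make up. A row lasts 1/8 s, in which the tool goes at most 62.5 mm and 10.7 degrees, less where a joint would pass 70% of its speed; a pose out of reach is approached as far as the arm can. A call with a gripper value outside its range is refused whole. The fingers move at their own pace and stop on an object; "squeeze" is the grip in N (left out, the last holds). Time passes only in rows, so rows that repeat a pose let the fingers close, or fill a call up. It gives the time, the measured TCP pose, the force and the opening at its end, in the units of the state.
- r.read_state(): the state, without advancing time (a new reading comes with each control period).
- r.camera(name): name is "scene" or "side" or "wrist"; returns (picture, depth): 420x560x3 uint8, blue, green, red; 420x560 float32, m along the optical axis (not along the pixel's ray), 0 where there is no reading.
- r.camera_model(name): a dict with "K" (3x3 intrinsics, pixels), "k1" (the pictures are not rectified: a ray, as slopes to the right and down, at radius r is drawn at 1 + k1 r^2 times it, then the intrinsics apply), "extrinsics" (4x4, takes a point from camera to world coordinates). Camera axes: x right, y down, z forward; pixel columns grow to the right and rows downward; lengths in m; the calibration is good to about 2 mm. A picture is of the moment at which its call begins: read the wrist's pose just before it. camera_model takes no time and is no camera call; for the wrist camera it gives the pose at the moment of the call.
- r.close_job(): hands the job in, once; it reports no verdict.
The state is a dict: "time": time; "joint_positions": joint angles; "joint_vel": joint speeds; "joint_torque": joint torques, N m; "ee_pos": TCP position; "eef_rot": TCP orientation; "ft_force": force on the tool from outside, world axes, zero at the start; "torque": the same for the moment, N m; "width": finger opening in m.
Only numpy, scipy, OpenCV 4.12 (cv2) and the standard library are available. Lean on these libraries where they do the work, as an engineer would, in place of code of your own. Each camera call takes 0.05 s, during which the arm holds its last target.

## Task

Swing the stand's magnifier down by its wooden handle until its lens lies parallel to the bamboo hoop clamped below it, let go, and see that it stays parallel: the joint gives a little when released, so correct it until it does. Do not touch the glass, do not turn the clamped hoop, do not knock the lamp bar above, and leave the small things lying about where they are.

Things in the scene. Friction and masses are not known exactly. Their poses are not given: they have to be found in the camera images.
- stand: the work stand, screwed to the table: wooden base board 280 x 200 x 22 mm high, an upright 22 mm tube 418 mm high at its +x end (100 mm from its centre line), two clamps on the tube. Origin at the centre of the board's underside; z up; the magnifier's and hoop's free ends point to the stand's -x, both hinge lines run along its y.
- lens_hinge (a point): point on the magnifier's hinge line, on the stand's middle plane (65 mm to +x of the board's centre, 265 mm above the table); the line runs along the stand's y. The hinge is stiff (3 to 6 N at the handle) and stays from some 30 degrees above level to 70 below, but its rubber bush springs back several degrees against the last movement on release, more after a movement up than down.
- magnifier: round magnifier, 0.13 to 0.21 kg: brass ring 104 mm across, 12 mm thick, around a glass lens whose centre is 92 mm from the hinge line; then a turned wooden handle 19 to 21 mm thick, 158 to 226 mm from the hinge line. Origin on the hinge line; -x axis along the handle to its free end, y along the hinge line, z square to the lens (up when the lens is level).
- handle_grip (a point): middle of the wooden handle, on its axis, 192 mm from the hinge line; axes as the magnifier's.
- glass: the lens glass, 94 mm across, in the brass ring; origin at its centre.
- hoop: bare bamboo hoop, 150 mm across and 10 mm thick, held by its edge in the lower clamp on a very stiff hinge, its free edge leaning down by 27 to 49 degrees. Origin on its hinge line (100 mm under the magnifier's hinge line); -x axis to the free edge, z square to the hoop's plane.
- hoop_centre (a point): centre of the clamped hoop, 100 mm from its hinge line; axes as the hoop's.
- lamp: the stand's lamp, origin and axes as the stand's: a level bar 30 x 240 x 20 mm along the stand's y, underside 387 mm above the table, middle 150 mm from the lens hinge line toward the handle, on a rod from the tube. A gripper straight above the handle would meet it as the handle goes down; one leaning 25 to 50 degrees, wrist out beyond the handle's free end, passes in front.
- thimble: loose thimble, 19 mm across, 22 mm high, on the stand's board; origin at its underside
- bobbin_a: loose wooden bobbin, 28 mm across, 35 mm high, on the stand's board; origin at its underside
- bobbin_b: loose wooden bobbin, 28 mm across, 35 mm high, on the table; origin at its underside
- bowl: loose ceramic bowl, 120 mm across, 50 mm high; origin at its underside
- spare_hoop: loose bamboo hoop lying on the table, 150 mm across, 10 mm high; origin at its underside
- needle_case: loose upright wooden needle case, 25 mm across, 77 mm high; origin at its underside
- wax: loose cake of beeswax, 48 mm across, 14 mm high; origin at its underside
- scissors: loose small scissors lying flat, 125 mm long; origin under the rivet

How it is judged:
At the end, for the whole second after the job is handed in: The magnifier, let go and at rest, stays within 4 degrees of parallel to the clamped hoop, and the hoop is still where it was (8 mm at its centre) (angle between the z axis of magnifier and the z axis of hoop, either way round below 0.07 rad and angular speed of magnifier below 0.05 rad/s and distance of hoop_centre from where it was at the start of the episode below 0.008 m); the robot touches nothing.
It fails at once if the glass is touched (contact force between glass and anything else above 0.5 N).
It fails at once if the clamped hoop is turned (its centre moved by more than 8 mm) (distance of hoop_centre from where it was at the start of the episode above 0.008 m).
It fails at once if the lamp is knocked (more than 4 N) (contact force between lamp and anything else above 4 N).
It fails at once if a loose thing on the board or table is moved by more than 20 mm (distance of any of thimble, bobbin_a, bobbin_b, bowl, spare_hoop, needle_case, wax, scissors from where it was at the start of the episode above 0.02 m).
It also fails if it takes over 48 s, if anything falls off the work surface, if the arm or the gripper's body presses on something with over 40 N, if the wrist force passes 120 N, or if a joint passes its speed limit or range.

## Working session

There is one attempt and no reset: what is moved stays moved. The work goes in short steps, Python scripts to look and compute and a tool call to move; the robot and the scene stay as the last step left them, time stands still between calls to the robot, and variables do not carry over. Pictures are saved under pics/ and viewed, and the job is handed in when it is done.

Besides the shell and the picture viewer there is one more tool, called after "Emit:" as name(argument=value, ...) on one line, values as JSON. carry_out: Moves the arm, as the interface text tells. Its arguments: {"type":"object","properties":{"increments":{"type":"string"},"squeeze":{"type":"number"}},"required":["increments"]}

```bash
ls; mkdir -p pics; python3 - <<'E'
from bench import r
import cv2, numpy as np
print(r.read_state(), r.pinch_z)
for n in ["scene","side"]:
    p,d=r.camera(n); cv2.imwrite(f"pics/{n}0.png",p); np.save(f"{n}0.npy",d); m=r.camera_model(n); print(n,m)
E
```

```text
pics
{'time': 0.0, 'joint_positions': array([-1.2196309 ,  0.33287198, -0.06469593,  1.46094673,  0.02161702,
        1.34988892, -0.08852914]), 'joint_vel': array([-6.70659784e-04,  4.32638445e-05, -9.98712423e-04,  1.93707449e-03,
        2.10413846e-04,  5.84758166e-04,  9.83954708e-04]), 'joint_torque': array([-7.45155339e-04, -6.23247671e+01,  2.37512542e-02, -3.89894557e+01,
       -6.16108370e-02,  3.99916526e-02,  1.51420500e-04]), 'ee_pos': array([0.22807423, 0.58148449, 0.22175128]), 'eef_rot': array([ 8.26175030e-01,  5.63413096e-01, -5.61550531e-04,  4.33584697e-04]), 'ft_force': array([-0.57298802,  0.13389434,  0.34707865]), 'torque': array([ 0.02372543, -0.01684106,  0.02493563]), 'width': 0.08651284811272253} 0.0187
scene {'K': array([[524.12165744,   0.        , 288.48918476],
       [  0.        , 524.12165744, 215.21171923],
       [  0.        ,   0.        ,   1.        ]]), 'k1': -0.16908714451297807, 'extrinsics': array([[-0.25518153,  0.69944642, -0.66757553,  1.38329627],
       [ 0.96687588,  0.18872206, -0.17185756,  0.25376654],
       [ 0.00578108, -0.68931755, -0.72443626,  1.1427829 ],
       [ 0.        ,  0.        ,  0.        ,  1.        ]])}
side {'K': array([[407.13855115,   0.        , 279.23062837],
       [  0.        , 407.13855115, 211.54126012],
       [  0.        ,   0.        ,   1.        ]]), 'k1': -0.08555847138650248, 'extrinsics': array([[-0.99551178, -0.08175774,  0.04766516,  0.45570429],
       [-0.09236218,  0.72956294, -0.67764824,  0.70182237],
       [ 0.02062825, -0.67900927, -0.73383983,  0.91749756],
       [ 0.        ,  0.        ,  0.        ,  1.        ]])}
```

View pics/scene0.png

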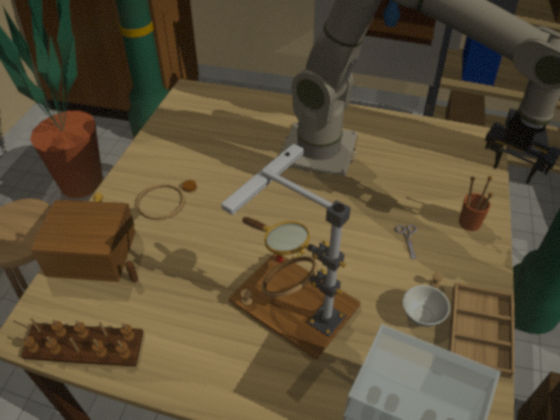

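View pics/side0.png

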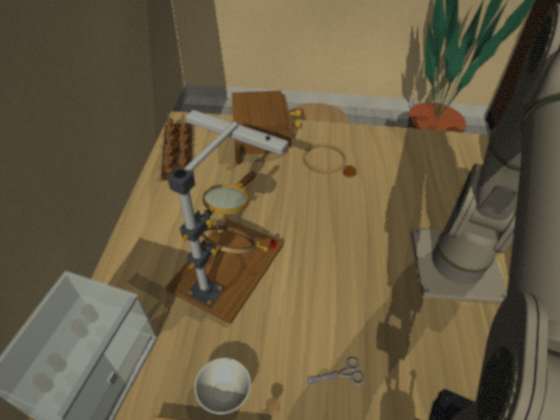

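```bash
cat > h.py <<'E'
import numpy as np, cv2
def cloud(d,m):
    v,u=np.mgrid[0:420,0:560].astype(float)
    K=m["K"];D=np.array([m["k1"],0,0,0,0.])
    pts=np.stack([u.ravel(),v.ravel()],1)[:,None]
    # forward model: ray*(1+k1 r^2) -> undistort
    s=cv2.undistortPointsIter(pts,K,D,None,None,(cv2.TERM_CRITERIA_EPS|cv2.TERM_CRITERIA_COUNT,50,1e-10))[:,0]
    z=d.ravel()
    P=np.c_[s*z[:,None],z]
    E=m["extrinsics"]
    W=P@E[:3,:3].T+E[:3,3]
    W[z==0]=np.nan
    return W.reshape(420,560,3)
def proj(W,m):
    E=np.linalg.inv(m["extrinsics"]);rv=cv2.Rodrigues(E[:3,:3])[0]
    return cv2.projectPoints(np.asarray(W,float).reshape(-1,1,3),rv,E[:3,3],m["K"],np.array([m["k1"],0,0,0,0.]))[0][:,0]
E
python3 - <<'E'
from bench import r
import cv2, numpy as np
from h import *
for n,pts in [("scene",[(333,262),(338,213),(287,238),(256,223),(246,219),(318,320),(265,310),(232,302),(320,350),(358,303),(225,205),(298,152),(270,282)]),("side",[(188,210),(181,180),(227,199),(248,181),(190,117),(285,148),(203,293),(283,238),(230,320),(178,290)])]:
    d=np.load(n+"0.npy"); C=cloud(d,r.camera_model(n))
    for u,v in pts:
        print(n,u,v,np.round(np.nanmedian(C[v-1:v+2,u-1:u+2].reshape(-1,3),0),3))
    img=cv2.imread(f"pics/{n}0.png")
    x0,y0=(210,130) if n=="scene" else (130,90)
    cv2.imwrite(f"pics/{n}0z.png",cv2.resize(img[y0:y0+230,x0:x0+180],None,fx=3.2,fy=2.6*3.2/3.2*1.0) if 0 else cv2.resize(img[y0:y0+230,x0:x0+180],None,fx=2.6,fy=2.6,interpolation=cv2.INTER_CUBIC))
E
```

```text
scene 333 262 [0.694 0.174 0.279]
scene 338 213 [0.689 0.172 0.422]
scene 287 238 [0.633 0.058 0.254]
scene 256 223 [ 0.596 -0.027  0.24 ]
scene 246 219 [ 0.584 -0.056  0.235]
scene 318 320 [0.683 0.152 0.027]
scene 265 310 [0.686 0.015 0.024]
scene 232 302 [ 0.681 -0.075  0.016]
scene 320 350 [0.762 0.174 0.022]
scene 358 303 [0.605 0.239 0.023]
scene 225 205 [ 0.711 -0.049  0.408]
scene 298 152 [0.515 0.051 0.408]
scene 270 282 [0.598 0.003 0.021]
side 188 210 [0.671 0.178 0.335]
side 181 180 [0.669 0.187 0.42 ]
side 227 199 [0.621 0.062 0.252]
side 248 181 [ 0.586 -0.024  0.233]
side 190 117 [ 0.71  -0.031  0.405]
side 285 148 [0.494 0.045 0.396]
side 203 293 [0.675 0.187 0.042]
side 283 238 [ 0.495 -0.044 -0.002]
side 230 320 [0.6   0.241 0.018]
side 178 290 [0.745 0.174 0.021]
```

View pics/scene0z.png

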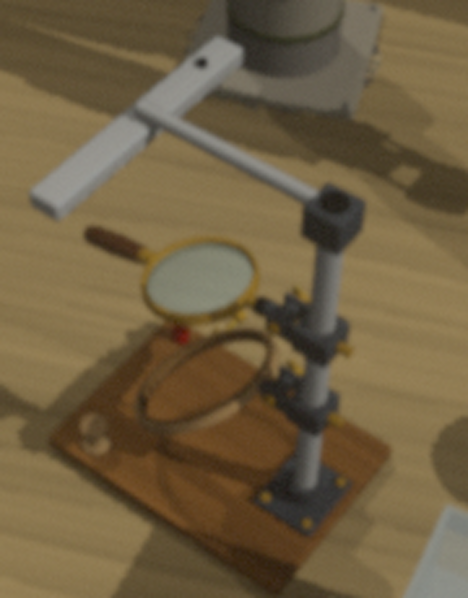

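View pics/side0z.png

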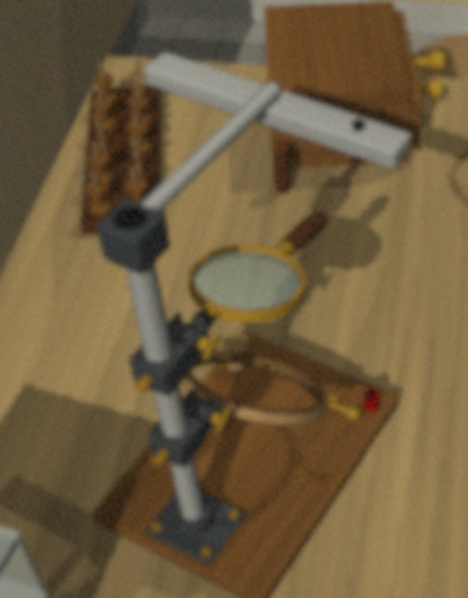

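```bash
cat > fit.py <<'E'
from bench import r
import cv2, numpy as np
from h import *
for n in ["scene","side"]:
    d=np.load(n+"0.npy"); C=cloud(d,r.camera_model(n)); img=cv2.imread(f"pics/{n}0.png").astype(int)
    W=C.reshape(-1,3); col=img.reshape(-1,3)
    near=(abs(W[:,0]-.65)<.25)&(abs(W[:,1]-.05)<.25)
    tab=np.nanmedian(W[(abs(W[:,2])<.012)&(abs(W[:,0]-.5)<.15)&(abs(W[:,1]-.2)<.3)],0);print(n,'table z',tab[2])
    L=W[near&(W[:,2]>.385)&(W[:,2]<.43)&(W[:,1]<.07)]
    rc=cv2.minAreaRect(L[:,:2].astype(np.float32)*1000);print(' lamp',rc,np.median(L[:,2]))
    b=near&(W[:,2]>.014)&(W[:,2]<.03)
    bb=np.zeros(len(W),np.uint8);bb[b]=255;bb=cv2.morphologyEx(bb.reshape(420,560),cv2.MORPH_OPEN,np.ones((3,3)))
    k,lab,st,_=cv2.connectedComponentsWithStats(bb);i=1+np.argmax(st[1:,4])
    B=W[(lab==i).ravel()];print(' board',cv2.minAreaRect(B[:,:2].astype(np.float32)*1000),len(B))
    T=W[(abs(W[:,0]-.68)<.035)&(abs(W[:,1]-.18)<.035)]
    for a,c in [(.04,.12),(.29,.38)]:
        t=T[(T[:,2]>a)&(T[:,2]<c)];
        cp=r.camera_model(n)["extrinsics"][:2,3]
        print(' tube',np.median(t,0),len(t))
E
python3 fit.py
```

```text
scene table z 0.0007014792193911212
 lamp ((617.363525390625, 27.84154510498047), (95.22209930419922, 242.12948608398438), 67.09008026123047) 0.40750055518796346
 board ((636.3089599609375, 77.47659301757812), (283.8694152832031, 204.43882751464844), 67.71096801757812) 4859
 tube [0.68302382 0.17247891 0.06505458] 238
 tube [0.68443431 0.17153117 0.33544856] 300
side table z -0.0011655257607834368
 lamp ((615.7127075195312, 28.054519653320312), (94.93630981445312, 239.49961853027344), 69.2789306640625) 0.4057532827682764
 board ((637.1430053710938, 77.97737884521484), (281.6414794921875, 201.7867431640625), 67.13261413574219) 4511
 tube [0.67183786 0.17943155 0.06695607] 242
 tube [0.67269792 0.17828487 0.33604116] 361
```

```bash
cat >> h.py <<'E'
yaw=np.radians(67.4); c0=np.array([.6367,.0777,0])
R=np.array([[np.cos(yaw),-np.sin(yaw),0],[np.sin(yaw),np.cos(yaw),0],[0,0,1]])
def tostand(W): return (W-c0)@R
def fromstand(S): return np.asarray(S)@R.T+c0
E
cat > fit2.py <<'E'
import sys
from bench import r
from h import *
from scipy.optimize import least_squares
def run(n,C,img,dz=0):
    S=tostand(C.reshape(-1,3)); ok=~np.isnan(S[:,0]); S=S[ok]; S[:,2]-=dz
    # magnifier
    M=S[(abs(S[:,1])<.06)&(S[:,0]<.04)&(S[:,0]>-.18)&(S[:,2]>.08)]
    # residual frame: hinge(.065,.265)
    def ang(P,h): 
        return np.degrees(np.arctan2(h-P[:,2],.065-P[:,0])), np.hypot(h-P[:,2],.065-P[:,0])
    a,rr=ang(M,.265)
    h=(rr>.16)&(rr<.23)&(abs(M[:,1])<.02)&(a<60)
    print(n,'handle pts',h.sum(),'ang',np.round(np.percentile(a[h],[5,50,95]),1))
    g=(rr<.142)&(rr>.035)&(a<40)&(abs(M[:,1])<.055)
    # plane fit x,z rotation about y axis
    P=M[g]
    f=lambda q:(P[:,2]-(.265+q[1]-(.065-P[:,0])*np.tan(q[0])))*np.cos(q[0])
    s=least_squares(f,[.1,0],loss='soft_l1',f_scale=.003);print('  lens plane deg',np.degrees(s.x[0]),'off',s.x[1],len(P))
    # hoop: ring plane
    H=S[(abs(S[:,1])<.085)&(S[:,0]<.06)&(S[:,0]>-.14)&(S[:,2]>.035)&(S[:,2]<.2)]
    best=[]
    def d2(q,P):
        t=q[0];e=np.array([-np.cos(t),0,-np.sin(t)]);nn=np.array([-np.sin(t),0,np.cos(t)])
        c=np.array([.065,q[1],.165])+.1*e
        v=P-c; u=v@e; w=v[:,1]; hh=v@nn
        return np.hypot(u,w)-.071, hh
    for t in np.radians(np.arange(22,55,.5)):
        a,b=d2([t,0],H); best.append((np.sum((abs(a)<.009)&(abs(b)<.008)),t))
    t0=max(best)[1]
    for it in range(5):
        a,b=d2([t0,0],H);P=H[(abs(a)<.010)&(abs(b)<.010)]
        s=least_squares(lambda q:np.hypot(*d2([q[0],0],P)),[t0],loss='soft_l1',f_scale=.003)
        t0=s.x[0]
    a,b=d2([t0,0],P)
    print('  hoop deg',np.degrees(t0),'mean h',np.mean(b),'count',max(best)[0],len(P), 'radial',np.mean(a))
    return M,H
if __name__=="__main__":
    for n in ["scene","side"]:
        C=cloud(np.load(n+"0.npy"),r.camera_model(n)); run(n,C,None,{'scene':.0007,'side':-.0012}[n])
E
python3 fit2.py
```

```text
scene handle pts 647 ang [-71.  -46.1  10.6]
  lens plane deg 10.531283257503928 off 0.002210540388131227 1250
  hoop deg 32.461328978907744 mean h 0.0001805897651939086 count 701 714 radial -0.0014875541794130815
side handle pts 571 ang [-72.4 -46.2   9.8]
  lens plane deg 10.169509214348647 off 0.0024432991098071685 1101
  hoop deg 32.780208896534916 mean h 0.00032911501325005713 count 582 585 radial -0.0013683189906929661
```

```bash
cat > fit3.py <<'E'
from bench import r
from h import *
from scipy.optimize import least_squares
def hoop(S,t0=np.radians(33.),full=False,r0=.07):
    def d2(q,P):
        t=q[0];e=np.array([-np.cos(t),0,-np.sin(t)]);nn=np.array([-np.sin(t),0,np.cos(t)])
        c=np.array([.065,q[2],.165+q[1]])+.1*e
        v=P-c
        return np.hypot(v@e,v[:,1])-r0, v@nn
    H=S[(abs(S[:,1])<.085)&(S[:,0]<.045)&(S[:,0]>-.14)&(S[:,2]>.035)&(S[:,2]<.2)]
    q=np.array([t0,0.,0.])
    for it in range(8):
        a,b=d2(q,H);P=H[(abs(a)<.010)&(abs(b)<.010)]
        s=least_squares(lambda q:np.r_[d2(q,P)[1],d2(q,P)[0]],q,loss='soft_l1',f_scale=.002);q=s.x
    # plain plane fit z = A + B x + C y
    A=np.c_[P[:,0],P[:,1],np.ones(len(P))]
    k=least_squares(lambda k:A@k-P[:,2],[.6,0,.1],loss='soft_l1',f_scale=.002).x
    a,b=d2(q,P)
    print('  hoop deg %.2f dz %.4f dy %.4f n %d | plane deg %.2f tilt y %.2f  rms h %.4f'%(np.degrees(q[0]),q[1],q[2],len(P),np.degrees(np.arctan(k[0])),np.degrees(np.arctan(k[1])),b.std()))
    return P
if __name__=="__main__":
    for n in ["scene","side"]:
        C=cloud(np.load(n+"0.npy"),r.camera_model(n)); S=tostand(C.reshape(-1,3));S=S[~np.isnan(S[:,0])]
        hoop(S)
E
python3 fit3.py
```

```text
hoop deg 34.48 dz 0.0057 dy -0.0018 n 713 | plane deg 33.79 tilt y -0.72  rms h 0.0037
  hoop deg 34.82 dz 0.0041 dy 0.0015 n 581 | plane deg 33.97 tilt y 1.22  rms h 0.0037
```

```bash
cat >> h.py <<'E'
from scipy.spatial.transform import Rotation as Ro
def toolR(lean):  # lean deg
    t=np.radians(lean); z=np.array([np.sin(t),0,-np.cos(t)]); x=np.array([0,-1.,0]); y=np.cross(z,x)
    return Ro.from_matrix(R@np.stack([x,y,z],1))
def grip(ang,lean,rr=.195,back=0,lift=0,pinch=.0187):
    a=np.radians(ang); g=np.array([.065-rr*np.cos(a),0,.265-rr*np.sin(a)])
    q=toolR(lean); W=fromstand(g)+(pinch-back)*q.as_matrix()[:,2]+np.array([0,0,lift])
    return W,q
def rows(st,wps,opens):
    p=np.array(st["ee_pos"]);q=Ro.from_quat(st["eef_rot"]);o=[]
    for (W,qq),op in zip(wps,opens):
        rv=(q.inv()*qq).as_rotvec(degrees=True); s=q.inv().apply(np.asarray(W)-p)
        o.append(" ".join("%.1f"%v for v in rv)+" "+" ".join("%.4f"%v for v in s)+" %.3f"%op)
    print("; ".join(o).replace("; ",";\n"))
def interp(st,W,qq,n,N=5):
    """n rows to reach"""
    p=np.array(st["ee_pos"]);q=Ro.from_quat(st["eef_rot"]);rv=(q.inv()*qq).as_rotvec()
    return [(p+(np.asarray(W)-p)*min(1,(i+1)/n),q*Ro.from_rotvec(rv*min(1,(i+1)/n))) for i in range(N)]
E
python3 - <<'E'
from bench import r
from h import *
st=r.read_state()
q=Ro.from_quat(st["eef_rot"]);print(np.round(q.as_matrix(),3))
print(grip(10.3,25)[0],grip(10.3,25,back=.12)[0],grip(35,50)[0],toolR(25).as_matrix().round(3))
rows(st,interp(st,[.36,.36,.47],toolR(0),10),[.087]*5)
# box heights
C=cloud(np.load("scene0.npy"),r.camera_model("scene"))
for u,v in [(80,230),(260,150),(130,215),(190,185)]: print(C[v,u])
E
```

```text
[[ 0.365  0.931 -0.   ]
 [ 0.931 -0.365 -0.001]
 [-0.001  0.    -1.   ]]
[ 0.5909863  -0.03212012  0.21318561] [ 0.57149707 -0.07893998  0.32194255] [0.60579896 0.00346502 0.14113247] [[ 0.923 -0.348  0.162]
 [-0.384 -0.837  0.39 ]
 [ 0.    -0.423 -0.906]]
0.0 0.0 9.1 -0.0158 0.0204 -0.0248 0.087;
0.0 0.0 18.2 -0.0317 0.0407 -0.0496 0.087;
0.0 0.0 27.4 -0.0475 0.0611 -0.0744 0.087;
0.0 0.0 36.5 -0.0633 0.0815 -0.0992 0.087;
0.0 0.0 45.6 -0.0792 0.1018 -0.1240 0.087
[ 0.63924341 -0.51700411  0.11901791]
[ 0.05304154 -0.19170984 -0.00391066]
[ 0.51465156 -0.43745894  0.07300747]
[ 0.29320672 -0.35035484  0.01033743]
```

Emit:
carry_out(increments="0 0 9 -0.020 0.026 -0.050 0.087; 0 0 18 -0.040 0.052 -0.100 0.087; 0 0 27 -0.060 0.078 -0.150 0.087; 0 0 36 -0.080 0.104 -0.200 0.087; 0 0 45 -0.105 0.135 -0.248 0.087")

```text
time: 0.72
ee_pos: [0.3156, 0.4338, 0.4713]
eef_rot: [0.979, 0.202, -0.0, 0.001]
ft_force: [0.6, 0.9, 0.3]
width: 0.087
```

```bash
python3 - <<'E'
from bench import r
from h import *
st=r.read_state();print(st["joint_positions"].round(2))
rows(st,interp(st,[.46,.02,.48],toolR(0),8),[.087]*5)
E
```

```text
[-1.12  0.13  0.11  1.19 -0.01  1.82 -0.61]
0.0 0.0 5.7 -0.0039 0.0546 -0.0010 0.087;
0.0 0.0 11.5 -0.0078 0.1093 -0.0021 0.087;
0.0 0.0 17.2 -0.0118 0.1639 -0.0031 0.087;
0.0 0.0 23.0 -0.0157 0.2186 -0.0041 0.087;
0.1 0.0 28.7 -0.0196 0.2732 -0.0051 0.087
```

Emit:
carry_out(increments="0 0 6 -0.004 0.055 -0.001 0.087; 0 0 11 -0.008 0.110 -0.002 0.087; 0 0 17 -0.012 0.165 -0.003 0.087; 0 0 23 -0.016 0.220 -0.004 0.087; 0 0 29 -0.020 0.274 -0.005 0.087")

```text
time: 1.35
ee_pos: [0.406, 0.1724, 0.4764]
eef_rot: [0.999, -0.051, -0.0, 0.001]
ft_force: [0.8, 0.2, 0.0]
width: 0.0868
```

```bash
python3 - <<'E'
from bench import r
from h import *
st=r.read_state();print(st["joint_positions"].round(2))
rows(st,interp(st,[.50,-.16,.47],toolR(10),6),[.087]*5)
E
```

```text
[-0.88 -0.1   0.33  1.41  0.04  1.83 -0.64]
1.7 0.2 2.8 0.0212 0.0535 0.0011 0.087;
3.3 0.5 5.6 0.0425 0.1070 0.0023 0.087;
5.0 0.7 8.3 0.0637 0.1605 0.0034 0.087;
6.7 1.0 11.1 0.0850 0.2140 0.0045 0.087;
8.3 1.2 13.9 0.1062 0.2675 0.0057 0.087
```

Emit:
carry_out(increments="2 0 3 0.015 0.055 0.001 0.087; 3 0 6 0.035 0.110 0.002 0.087; 5 1 8 0.060 0.163 0.003 0.087; 7 1 11 0.083 0.216 0.004 0.087; 8 1 14 0.106 0.268 0.005 0.087")

```text
time: 1.98
ee_pos: [0.4838, -0.1074, 0.4719]
eef_rot: [0.982, -0.173, 0.012, -0.069]
ft_force: [1.7, 0.4, -0.3]
width: 0.0869
```

```bash
python3 - <<'E'
from bench import r
from h import *
st=r.read_state();print(st["joint_positions"].round(2))
W=grip(10.3,28,back=.14)[0];print(W)
rows(st,interp(st,W,toolR(28),4),[.087]*5)
E
```

```text
[-0.6  -0.01  0.83  1.34 -0.14  1.79 -0.15]
[ 0.5660648  -0.09199018  0.33723511]
5.0 0.2 0.6 0.0180 -0.0058 0.0348 0.087;
10.0 0.4 1.2 0.0360 -0.0116 0.0696 0.087;
15.0 0.6 1.9 0.0539 -0.0175 0.1045 0.087;
19.9 0.8 2.5 0.0719 -0.0233 0.1393 0.087;
19.9 0.8 2.5 0.0719 -0.0233 0.1393 0.087
```

Emit:
carry_out(increments="5 0 1 0.018 -0.006 0.035 0.087; 10 0 1 0.036 -0.012 0.070 0.087; 15 1 2 0.054 -0.018 0.105 0.087; 20 1 2.5 0.072 -0.023 0.139 0.087; 20 1 2.5 0.072 -0.023 0.139 0.087")

```text
time: 2.6
ee_pos: [0.565, -0.0929, 0.3342]
eef_rot: [0.951, -0.192, 0.047, -0.237]
ft_force: [0.2, 1.0, -0.1]
width: 0.087
```

```bash
python3 - <<'E'
from bench import r
from h import *
st=r.read_state();print(st["joint_positions"].round(2),st["ee_pos"])
m=r.camera_model("wrist");p,d=r.camera("wrist");cv2.imwrite("pics/w1.png",p);np.save("w1.npy",d)
import pickle;pickle.dump(m,open("w1.pkl","wb"))
E
```

```text
[-0.42  0.2   0.92  1.57 -0.64  1.53  0.16] [ 0.56502713 -0.09286245  0.33418961]
```

View pics/w1.png

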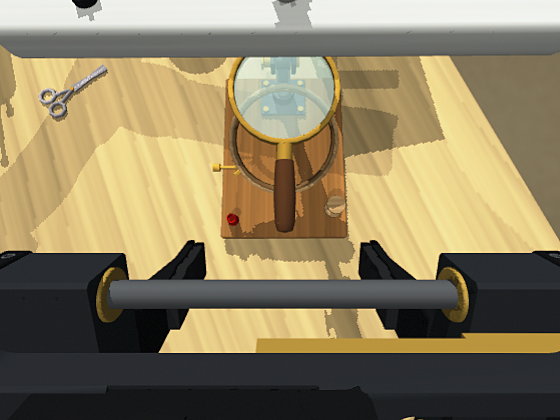

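```bash
cat > m.py <<'E'
import pickle,sys
from h import *
from fit3 import hoop
def an(C,q=1):
    S=tostand(C.reshape(-1,3));S=S[~np.isnan(S[:,0])]
    hoop(S)
    rr=np.hypot(.065-S[:,0],.265-S[:,2]);a=np.degrees(np.arctan2(.265-S[:,2],.065-S[:,0]))
    for lo,hi,nm,w in [(.165,.222,'handle',.012),(.04,.14,'lens',.052)]:
        P=S[(rr>lo)&(rr<hi)&(abs(S[:,1])<w)&(a>-10)&(a<55)]
        if len(P)<20: continue
        # robust line in x,z
        best=None
        for t in np.radians(np.arange(0,50,.25)):
            h=(P[:,0]-.065)*-np.sin(t)+(P[:,2]-.265)*np.cos(t)
            hh,e=np.histogram(h,np.arange(-.02,.03,.002))
            if best is None or hh.max()>best[0]: best=(hh.max(),t,e[hh.argmax()]+.001)
        _,t,o=best
        for it in range(6):
            h=(P[:,0]-.065)*-np.sin(t)+(P[:,2]-.265)*np.cos(t)
            Q=P[abs(h-o)<.004]; k=np.polyfit(Q[:,0],Q[:,2],1); t=np.arctan(k[0]); o=np.mean((Q[:,0]-.065)*-np.sin(t)+(Q[:,2]-.265)*np.cos(t))
        print('  %s ang %.2f off %.4f n %d  y mean %.4f'%(nm,np.degrees(t),o,len(Q),Q[:,1].mean()))
if __name__=="__main__":
    for n in sys.argv[1:]:
        m=pickle.load(open(n+".pkl","rb")) if n[0]=='w' else __import__("bench").r.camera_model(n[:-1] if n[-1].isdigit() else n)
        print(n);an(cloud(np.load(n+".npy"),m))
E
python3 m.py w1 scene0 side0
```

```text
w1
  hoop deg 33.24 dz 0.0042 dy -0.0004 n 1444 | plane deg 33.43 tilt y 0.17  rms h 0.0027
  handle ang 10.89 off 0.0082 n 1179  y mean -0.0010
  lens ang 10.66 off 0.0029 n 8104  y mean -0.0007
scene0
  hoop deg 34.48 dz 0.0057 dy -0.0018 n 713 | plane deg 33.79 tilt y -0.72  rms h 0.0037
  handle ang 8.76 off 0.0012 n 98  y mean -0.0029
  lens ang 10.84 off 0.0035 n 1116  y mean -0.0016
side0
  hoop deg 34.82 dz 0.0041 dy 0.0015 n 581 | plane deg 33.97 tilt y 1.22  rms h 0.0037
  handle ang 9.33 off 0.0020 n 90  y mean 0.0010
  lens ang 10.75 off 0.0023 n 997  y mean 0.0001
```

```bash
python3 - <<'E'
from bench import r
from h import *
st=r.read_state()
W,q=grip(10.7,28);W=W-.0008*R[:,1];print(W)
rows(st,interp(st,W,q,4),[.06]*5)
E
```

```text
[ 0.59215691 -0.03138964  0.21228389]
0.0 -0.0 -0.0 0.0002 -0.0003 0.0353 0.060;
0.0 -0.1 -0.1 0.0004 -0.0006 0.0706 0.060;
0.1 -0.1 -0.1 0.0006 -0.0008 0.1058 0.060;
0.1 -0.1 -0.1 0.0008 -0.0011 0.1411 0.060;
0.1 -0.1 -0.1 0.0008 -0.0011 0.1411 0.060
```

Emit:
carry_out(increments="0 0 0 0 0 0.035 0.06; 0 0 0 0 -0.001 0.070 0.06; 0 0 0 0.001 -0.001 0.105 0.06; 0 0 0 0.001 -0.001 0.141 0.06; 0 0 0 0.001 -0.001 0.141 0.06", squeeze=25)

```text
time: 3.28
ee_pos: [0.5918, -0.0293, 0.2123]
eef_rot: [0.952, -0.19, 0.047, -0.236]
ft_force: [-0.5, -0.6, 0.5]
width: 0.0604
```

Emit:
carry_out(increments="0 0 0 0 0 0 0.01; 0 0 0 0 0 0 0.01; 0 0 0 0 0 0 0.01; 0 0 0 0 0 0 0.01; 0 0 0 0 0 0 0.01", squeeze=25)

```text
time: 3.9
ee_pos: [0.5919, -0.0297, 0.2124]
eef_rot: [0.952, -0.19, 0.047, -0.236]
ft_force: [1.4, -0.2, -0.3]
width: 0.02
```

```bash
python3 - <<'E'
from bench import r
from h import *
st=r.read_state();print(st["joint_positions"].round(2),st["ee_pos"])
m=r.camera_model("wrist");p,d=r.camera("wrist");cv2.imwrite("pics/w2.png",p);np.save("w2.npy",d)
import pickle;pickle.dump(m,open("w2.pkl","wb"))
E
python3 m.py w2
```

```text
[-0.47  0.29  0.85  1.74 -0.74  1.28  0.21] [ 0.5918955  -0.0296541   0.21244527]
w2
  hoop deg 33.84 dz 0.0057 dy -0.0006 n 2504 | plane deg 33.42 tilt y 0.13  rms h 0.0029
  handle ang 11.06 off 0.0087 n 3068  y mean -0.0011
  lens ang 10.50 off 0.0026 n 30236  y mean -0.0009
```

View pics/w2.png

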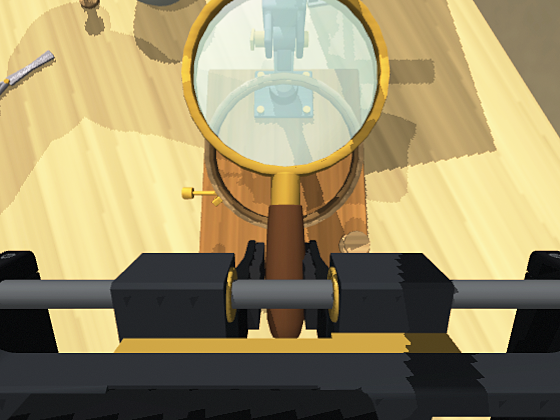

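```bash
cat >> h.py <<'E'
def swing(st,degs,opens,corot=1.0):
    hinge=fromstand([.065,0,.265]); ax=R[:,1]
    p=np.array(st["ee_pos"]);q=Ro.from_quat(st["eef_rot"]); w=[]
    zt=q.as_matrix()[:,2]; g=p-.0187*zt
    for d in degs:
        # lower handle (at -x): positive angle about? point at -x moves -z: rotate about +y by -d
        rr=Ro.from_rotvec(-np.radians(d)*ax); qq=Ro.from_rotvec(-np.radians(d*corot)*ax)*q
        w.append((hinge+rr.apply(g-hinge)+.0187*qq.as_matrix()[:,2],qq))
    rows(st,w,opens)
E
python3 - <<'E'
from bench import r
from h import *
st=r.read_state()
swing(st,[3,6,9,12,15],[.01]*5)
print(tostand(st["ee_pos"]))
E
```

```text
3.0 0.0 -0.0 0.0000 0.0017 0.0097 0.010;
6.0 0.0 -0.0 0.0000 0.0030 0.0195 0.010;
9.0 0.0 -0.0 0.0000 0.0037 0.0294 0.010;
12.0 0.0 -0.0 0.0000 0.0039 0.0393 0.010;
15.0 0.0 -0.0 0.0000 0.0036 0.0491 0.010
[-1.16293037e-01  2.85537511e-05  2.12459032e-01]
```

Emit:
carry_out(increments="3 0 0 0 0.0017 0.0097 0.01; 6 0 0 0 0.003 0.0195 0.01; 9 0 0 0 0.0037 0.0294 0.01; 12 0 0 0 0.0039 0.0393 0.01; 15 0 0 0 0.0036 0.0491 0.01")

```text
time: 4.58
ee_pos: [0.6001, -0.0118, 0.1677]
eef_rot: [0.912, -0.182, 0.072, -0.359]
ft_force: [1.0, 0.9, 3.1]
width: 0.0195
```

```bash
python3 - <<'E'
from bench import r
from h import *
st=r.read_state();print(st["joint_positions"].round(2))
swing(st,[3,6,9,12,12],[.01]*5)
m=r.camera_model("wrist");p,d=r.camera("wrist");cv2.imwrite("pics/w3.png",p);np.save("w3.npy",d)
import pickle;pickle.dump(m,open("w3.pkl","wb"))
E
python3 m.py w3
```

```text
[-0.28  0.4   0.76  1.84 -1.08  1.31  0.52]
3.0 0.0 0.0 -0.0000 0.0018 0.0097 0.010;
6.0 0.0 0.0 -0.0000 0.0031 0.0195 0.010;
9.0 0.0 0.0 -0.0000 0.0038 0.0294 0.010;
12.0 0.0 0.0 -0.0000 0.0041 0.0392 0.010;
12.0 0.0 0.0 -0.0000 0.0041 0.0392 0.010
w3
  hoop deg 33.59 dz 0.0049 dy -0.0006 n 3484 | plane deg 33.32 tilt y 0.15  rms h 0.0027
  handle ang -25.61 off -0.0975 n 5350  y mean -0.0000
  lens ang 25.33 off 0.0023 n 30116  y mean -0.0009
```

```bash
python3 - <<'E'
from bench import r
from h import *
st=r.read_state()
swing(st,[3,6,9,11.5,12],[.01]*5,corot=-.2)
E
```

```text
-0.6 0.0 0.0 0.0000 0.0029 0.0098 0.010;
-1.2 0.0 0.0 0.0000 0.0053 0.0196 0.010;
-1.8 0.0 0.0 0.0000 0.0072 0.0296 0.010;
-2.3 0.0 0.0 0.0001 0.0084 0.0380 0.010;
-2.4 0.0 0.0 0.0001 0.0086 0.0397 0.010
```

Emit:
carry_out(increments="-0.6 0 0 0 0.0029 0.0098 0.01; -1.2 0 0 0 0.0053 0.0196 0.01; -1.8 0 0 0 0.0072 0.0296 0.01; -2.4 0 0 0 0.0086 0.0397 0.01; -2.4 0 0 0 0.0086 0.0397 0.01", squeeze=20)

```text
time: 5.25
ee_pos: [0.6073, 0.0092, 0.1307]
eef_rot: [0.919, -0.184, 0.067, -0.341]
ft_force: [1.8, -2.2, 2.1]
width: 0.02
```

```bash
cat > look.py <<'E'
import sys,pickle
from bench import r
from h import *
from m import an
n=sys.argv[1]
st=r.read_state();print(st["time"],st["joint_positions"].round(2),st["width"],st["ft_force"].round(1))
m=r.camera_model("wrist");p,d=r.camera("wrist");cv2.imwrite(f"pics/{n}.png",p);np.save(n+".npy",d)
pickle.dump(m,open(n+".pkl","wb")); an(cloud(d,m))
E
python3 look.py w4
```

```text
5.25 [-0.32  0.44  0.74  1.86 -1.09  1.24  0.53] 0.020017843055526334 [ 1.8 -2.2  2.1]
  hoop deg 34.13 dz 0.0060 dy -0.0007 n 4388 | plane deg 33.54 tilt y 0.14  rms h 0.0029
  handle ang -21.77 off -0.1092 n 4387  y mean 0.0000
  lens ang 38.16 off 0.0026 n 36793  y mean -0.0010
```

Emit:
carry_out(increments="0 0 0 0 0 0 0.045; 0 0 0 0 0 0 0.045; 0 0 0 0 0 0 0.045; 0 0 0 0 0 0 0.045; 0 0 0 0 0 0 0.045")

```text
time: 5.92
ee_pos: [0.6074, 0.0087, 0.1312]
eef_rot: [0.919, -0.184, 0.067, -0.341]
ft_force: [-1.2, -0.3, 0.3]
width: 0.0446
```

```bash
python3 look.py w5
```

```text
5.925 [-0.32  0.44  0.74  1.86 -1.09  1.24  0.53] 0.04459233768582629 [-1.2 -0.3  0.3]
  hoop deg 34.06 dz 0.0060 dy -0.0007 n 4779 | plane deg 33.41 tilt y 0.14  rms h 0.0029
  handle ang -21.08 off -0.1072 n 4304  y mean -0.0000
  lens ang 32.10 off 0.0028 n 39691  y mean -0.0010
```

View pics/w5.png

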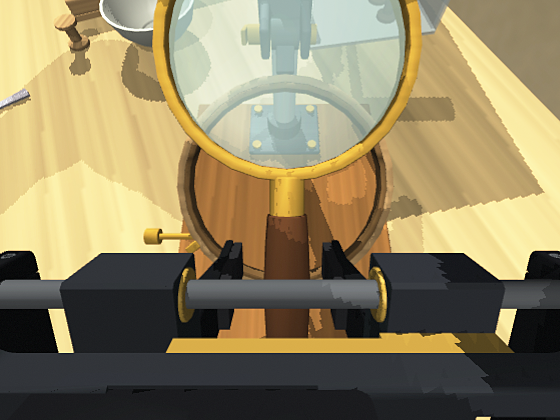

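Emit:
carry_out(increments="0 0 0 0 0 -0.01 0.06; 0 0 0 0 0 -0.04 0.06; 0 0 0 0 0 -0.08 0.06; 0 0 0 0 0 -0.12 0.06; 0 0 0 0 0 -0.15 0.06")

```text
time: 6.6
ee_pos: [0.5695, -0.0837, 0.2468]
eef_rot: [0.919, -0.184, 0.068, -0.341]
ft_force: [0.4, -1.2, -0.4]
width: 0.06
```

Emit:
carry_out(increments="0 0 0 0 0 0 0.06; 0 0 0 0 0 0 0.06; 0 0 0 0 0 0 0.06; 0 0 0 0 0 0 0.06; 0 0 0 0 0 0 0.06")

```text
time: 7.22
ee_pos: [0.5695, -0.0833, 0.2465]
eef_rot: [0.919, -0.184, 0.068, -0.341]
ft_force: [0.6, -0.4, -0.3]
width: 0.06
```

```bash
python3 look.py w6; python3 - <<'E'
from bench import r
from h import *
from m import an
for n in ["scene","side"]:
    p,d=r.camera(n);cv2.imwrite(f"pics/{n}1.png",p);np.save(n+"1.npy",d);print(n);an(cloud(d,r.camera_model(n)))
E
```

```text
7.225 [-0.24  0.31  0.85  1.74 -0.93  1.47  0.45] 0.06000849571605866 [ 0.6 -0.4 -0.3]
  hoop deg 32.83 dz 0.0030 dy -0.0004 n 2293 | plane deg 33.30 tilt y 0.15  rms h 0.0025
  handle ang 31.63 off 0.0057 n 1215  y mean -0.0008
  lens ang 31.93 off 0.0024 n 11953  y mean -0.0006
scene
  hoop deg 34.62 dz 0.0056 dy -0.0018 n 629 | plane deg 33.97 tilt y -1.65  rms h 0.0038
  handle ang 33.49 off 0.0122 n 72  y mean -0.0042
  lens ang 31.94 off 0.0031 n 782  y mean -0.0020
side
  hoop deg 34.79 dz 0.0041 dy 0.0014 n 575 | plane deg 33.93 tilt y 1.21  rms h 0.0037
  handle ang 31.51 off 0.0045 n 56  y mean 0.0029
  lens ang 31.81 off 0.0022 n 581  y mean 0.0011
```

View pics/w6.png

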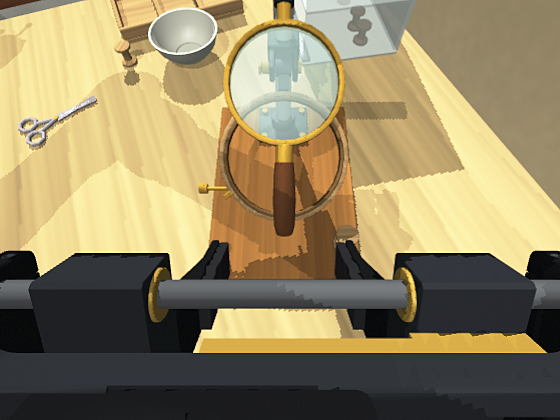

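```bash
python3 - <<'E'
from bench import r
from h import *
st=r.read_state()
q=Ro.from_quat(st["eef_rot"]);W,_=grip(31.9,40)
z=q.as_matrix()[:,2];z=R.T@z;print(np.degrees(np.arctan2(z[0],-z[2])),z)
W,qq=grip(31.9,39);W=W-.0008*R[:,1]
rows(st,interp(st,W,qq,4),[.06]*5)
E
```

```text
40.71305443153754 [ 6.52271104e-01 -2.37138474e-04 -7.57985719e-01]
-0.4 -0.0 -0.0 0.0002 -0.0001 0.0328 0.060;
-0.9 -0.0 -0.0 0.0004 -0.0002 0.0657 0.060;
-1.3 -0.0 -0.0 0.0006 -0.0003 0.0985 0.060;
-1.7 -0.0 -0.1 0.0008 -0.0004 0.1313 0.060;
-1.7 -0.0 -0.1 0.0008 -0.0004 0.1313 0.060
```

Emit:
carry_out(increments="-0.4 0 0 0 0 0.033 0.06; -0.9 0 0 0 0 0.066 0.06; -1.3 0 0 0.001 0 0.098 0.06; -1.7 0 0 0.001 0 0.131 0.06; -1.7 0 0 0.001 0 0.131 0.06")

```text
time: 8.0
ee_pos: [0.6025, -0.0028, 0.1458]
eef_rot: [0.925, -0.184, 0.063, -0.328]
ft_force: [-0.5, -0.5, 0.1]
width: 0.0598
```

Emit:
carry_out(increments="0 0 0 0 0 0 0.01; 0 0 0 0 0 0 0.01; 0 0 0 0 0 0 0.01; 0 0 0 0 0 0 0.01; 0 0 0 0 0 0 0.01", squeeze=20)

```text
time: 8.62
ee_pos: [0.6027, -0.0031, 0.1459]
eef_rot: [0.924, -0.184, 0.064, -0.328]
ft_force: [1.3, -0.1, 0.2]
width: 0.0201
```

```bash
python3 look.py w7; python3 - <<'E'
from bench import r
from h import *
st=r.read_state()
swing(st,[2,4,6,8,8],[.01]*5,corot=0)
E
```

```text
8.625 [-0.33  0.41  0.76  1.84 -1.04  1.25  0.48] 0.020064451789868928 [ 1.3 -0.1  0.2]
  hoop deg 33.86 dz 0.0056 dy -0.0007 n 4344 | plane deg 33.39 tilt y 0.14  rms h 0.0028
  handle ang -23.71 off -0.1034 n 4401  y mean 0.0001
  lens ang 32.04 off 0.0026 n 34202  y mean -0.0010
0.0 0.0 0.0 0.0000 0.0007 0.0068 0.010;
0.0 0.0 0.0 0.0000 0.0011 0.0136 0.010;
0.0 0.0 0.0 0.0001 0.0013 0.0204 0.010;
0.0 0.0 0.0 0.0001 0.0012 0.0272 0.010;
0.0 0.0 0.0 0.0001 0.0012 0.0272 0.010
```

Emit:
carry_out(increments="0 0 0 0 0.0007 0.0068 0.01; 0 0 0 0 0.0011 0.0136 0.01; 0 0 0 0 0.0013 0.0204 0.01; 0 0 0 0 0.0012 0.0268 0.01; 0 0 0 0 0.0012 0.0268 0.01")

```text
time: 9.3
ee_pos: [0.6087, 0.0118, 0.1239]
eef_rot: [0.925, -0.185, 0.063, -0.327]
ft_force: [0.8, -3.2, 3.1]
width: 0.0194
```

```bash
python3 look.py w8
```

```text
9.3 [-0.34  0.44  0.74  1.86 -1.07  1.22  0.5 ] 0.019426579097484343 [ 0.8 -3.2  3.1]
  hoop deg 34.26 dz 0.0063 dy -0.0007 n 4748 | plane deg 33.55 tilt y 0.13  rms h 0.0030
  handle ang -22.71 off -0.1148 n 4305  y mean 0.0000
  lens ang 40.13 off 0.0027 n 38323  y mean -0.0010
```

Emit:
carry_out(increments="0 0 0 0 0 0 0.05; 0 0 0 0 0 0 0.05; 0 0 0 0 0 0 0.05; 0 0 0 0 0 0 0.05; 0 0 0 0 0 0 0.05")

```text
time: 9.98
ee_pos: [0.6087, 0.0116, 0.1242]
eef_rot: [0.925, -0.185, 0.064, -0.327]
ft_force: [-0.3, 0.4, 0.4]
width: 0.0493
```

Emit:
carry_out(increments="0 0 0 0 0 -0.02 0.06; 0 0 0 0 0 -0.05 0.06; 0 0 0 0 0 -0.09 0.06; 0 0 0 0 0 -0.13 0.06; 0 0 0 0 0 -0.16 0.06")

```text
time: 10.6
ee_pos: [0.5699, -0.0841, 0.2512]
eef_rot: [0.924, -0.185, 0.065, -0.327]
ft_force: [-0.2, -0.4, -0.3]
width: 0.0598
```

Emit:
carry_out(increments="0 0 0 0 0 0 0.06; 0 0 0 0 0 0 0.06; 0 0 0 0 0 0 0.06; 0 0 0 0 0 0 0.06; 0 0 0 0 0 0 0.06")

```text
time: 11.22
ee_pos: [0.5698, -0.0837, 0.2507]
eef_rot: [0.924, -0.185, 0.064, -0.327]
ft_force: [-0.1, -0.1, 0.3]
width: 0.06
```

```bash
python3 look.py w9; python3 - <<'E'
from bench import r
from h import *
from m import an
for n in ["scene","side"]:
    p,d=r.camera(n);cv2.imwrite(f"pics/{n}2.png",p);np.save(n+"2.npy",d);print(n);an(cloud(d,r.camera_model(n)))
E
```

```text
11.225 [-0.26  0.3   0.86  1.73 -0.9   1.46  0.42] 0.06000091373468235 [-0.1 -0.1  0.3]
  hoop deg 32.89 dz 0.0032 dy -0.0004 n 2263 | plane deg 33.35 tilt y 0.13  rms h 0.0025
  handle ang 32.17 off 0.0059 n 1188  y mean -0.0009
  lens ang 32.41 off 0.0025 n 11980  y mean -0.0006
scene
  hoop deg 34.68 dz 0.0056 dy -0.0014 n 627 | plane deg 34.11 tilt y -1.51  rms h 0.0039
  handle ang 32.33 off 0.0065 n 79  y mean -0.0039
  lens ang 32.57 off 0.0033 n 770  y mean -0.0023
side
  hoop deg 34.82 dz 0.0042 dy 0.0012 n 582 | plane deg 33.92 tilt y 1.24  rms h 0.0038
  handle ang 31.82 off 0.0042 n 49  y mean 0.0027
  lens ang 32.18 off 0.0019 n 582  y mean 0.0013
```

View pics/scene2.png

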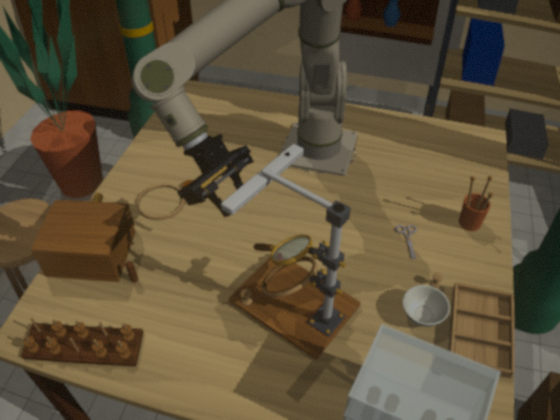

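Emit:
carry_out(increments="0 0 0 0 0 0 0.06; 0 0 0 0 0 0 0.06; 0 0 0 0 0 0 0.06; 0 0 0 0 0 0 0.06; 0 0 0 0 0 0 0.06")

```text
time: 12.0
ee_pos: [0.5699, -0.084, 0.251]
eef_rot: [0.924, -0.185, 0.065, -0.327]
ft_force: [-1.3, -0.6, 0.3]
width: 0.0602
```

```bash
python3 look.py w10 && python3 -c "
from bench import r
print(r.close_job())"
```

```text
12.0 [-0.26  0.3   0.86  1.73 -0.9   1.46  0.42] 0.06023666675007567 [-1.3 -0.6  0.3]
  hoop deg 32.86 dz 0.0032 dy -0.0004 n 2250 | plane deg 33.33 tilt y 0.12  rms h 0.0024
  handle ang 32.27 off 0.0063 n 1172  y mean -0.0009
  lens ang 32.42 off 0.0025 n 11929  y mean -0.0006
the job is handed in; nothing more can be done
None
```

I swung the magnifier down by its handle and let go. After one correction the lens rests within about 2.5° of parallel to the hoop, inside the 4° limit. The job is handed in at about 12 s; no verdict was reported.

- **First swing:** I gripped the handle with the gripper leaning 28–43° and took the lens from 10.7° to 38° below level. On release it sprang back to about 32°.
- **Correction:** I gripped again, pressed to 40° and released. It settled at 32.4°, unchanged between two looks about 0.8 s apart.
- **Hoop angle:** the estimates disagreed. The wrist camera gave 32.9–33.4° at the end. The scene and side cameras gave 33.9–34.8° both at the start and at the end, so the hoop does not seem to have turned. Against a lens angle of 32.2–32.6°, the remaining error is about 0.3–2.5°, most likely near 1°.
- **Everything else:** the gripper is open and stands 16 cm back, clear of the handle. The force readings never rose above about 5 N, so nothing suggests a knock to the lamp or the glass. I checked the loose things only by eye in the last scene picture. Those I could see looked in place, but I did not measure each one.

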